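# Reset the tripped kitchen cutout

## Task

One of the two white power cutouts on the kitchen counter has tripped: its red lever stands halfway and its little window shows red. Reset it: gently push its lever fully off, against the springy stop, until no red is left in the window and it shows all green, then throw the lever fully on and leave it there. Do not force anything, leave the other cutout on and the kitchen things where they are.

Things in the scene. Friction and masses are not known exactly. Their poses are not given: they have to be found in the camera images.
- cutout: the tripped cutout: white housing fixed to the counter, 170 (its x) x 120 (y) x 70 mm high, grey plinth 176 x 126 mm; origin at the centre of its underside. Its lever swings along its x: off towards -x (black mark at that end of the slot), on towards +x (green mark). A grey bezel on top, 9 mm high, 50 mm in x, spans y +14 to +52 mm. More than 20 N on it breaks it
- lever (a joint): lever of the tripped cutout, rad: 0 upright, negative leaning to off (-x), positive to on (+x). Stiff (about 2 N at the tip), stays where it is left. It starts tripped, within 0.12 of upright, and from there is blocked hard somewhere between +0.08 and +0.35 until it has been reset. Once reset it moves freely to the rigid on stop at +0.50
- lever_hinge (a point): hinge of the tripped cutout's lever, at the housing's local (0, -12, 62) mm, axis along the housing's y. The off stop is a stiff spring (about 5 N per mm at the tip) that begins anywhere from -0.25 to -0.55 rad, differently each time: it has to be felt. The flag is carried over just before it and passes 0.009 only when the lever is pressed into the spring with some 8 to 14 N
- lever_tip (a point): middle of the end of the tripped cutout's lever, 85 mm from its hinge (147 mm above the counter when upright). The lever is a bar 12 mm thick (along the swing) and 24 mm wide with a red grip on its last 34 mm, 15 mm thick and 26 mm wide
- flag (a joint): trip flag of the tripped cutout, in m: 0 = tripped (red in the window), 0.009 to 0.0125 = reset (green in the window). It stays where the lever has pushed it and cannot be reached by hand
- flag_window (a point): the flag window of the tripped cutout, an opening 14 mm (x) by 9 mm (y) in the bezel on top of the housing, its centre at local (0, 31.5, 79) mm; reset means no red left in it
- cutout_b: the other cutout, same housing; its window shows green. Leave it alone
- lever_b (a joint): lever of the other cutout, rad, as for lever; it stands on (about 0.48)
- spice_jar: spice jar with red lid, 44 mm across, 85 mm high, standing by the tripped cutout's on end; origin under its centre
- egg_cup: white egg cup, 48 mm across, 50 mm high, standing by the other cutout's off end; origin under its centre
- red_mug: red mug, 82 mm across, 95 mm high, origin under its centre
- canister: white canister with red lid, 90 mm across, 120 mm high, origin under its centre
- teapot: red teapot with white spout and handle, 124 mm across, 107 mm high, origin under its centre
- soap_bottle: amber soap bottle, 60 mm across, 160 mm high, origin under its centre
- wooden_spoon: wooden spoon, 280 mm long, lying on the counter
- bowl: blue bowl, 140 mm across, 55 mm high, origin under its centre
There are look-alikes about, which are no part of the job. What is shaped like the cutout but blue or purple is not meant.

How it is judged:
On the way, in this order (a step that is already met when the one before it is completed fails the run):
1. the lever is pushed off until the flag is reset (window green) (value of joint flag above 0.009 m and value of joint lever below -0.2 rad), for 0.1 s.
2. the lever is thrown fully on (value of joint lever above 0.43 rad), for 0.2 s.
At the end, for the whole second after the job is handed in: The tripped cutout's lever stands fully on (beyond 0.43 rad, its stop is at 0.50) with its flag reset (joint over 0.009 m, window green); the other cutout's lever is still on (beyond 0.40 rad) (value of joint lever above 0.43 rad and value of joint flag above 0.009 m and value of joint lever_b above 0.4 rad); the robot touches nothing.
It fails at once if the tripped cutout is pressed with more than 20 N (contact force between cutout and the fingers above 20 N or contact force between cutout and the arm above 20 N).
It fails at once if the other cutout's lever is moved from on (value of joint lever_b below 0.4 rad).
It fails at once if a bystander is moved by more than 30 mm (distance of any of spice_jar, egg_cup, red_mug, canister, teapot, soap_bottle, wooden_spoon, bowl from where it was at the start of the episode above 0.03 m).
It also fails if it takes over 51 s, if anything falls off the work surface, if the arm or the gripper's body presses on something with over 40 N, if the wrist force passes 120 N, or if a joint passes its speed limit or range.

## Robot

A 6-joint arm with a two-finger parallel gripper is mounted at the origin on the work surface. World frame = base frame: x ahead of the robot, y to its left, z up, the work surface at z = 0. Lengths are in m, angles in rad, forces in N, time in s.
With the tool pointing down it reaches from about 0.25 to 0.725 m from the base axis. Payload 4 kg.
Tool frame: the origin (TCP) lies on the centre line of the jaws, within the pads' length; the fingertips stand 17 mm ahead of it and the grasp point (between the pads) lies 2 mm behind it; z points along the fingers, y is the line along which they close (so a half turn about z gives the same grasp; the last joint's range is limited). The gripper opens to 85 mm and grips with 20 to 120 N. Pads are 22 mm wide; open, the fingers measure 114 mm over their backs; the gripper's body (76 mm by 85 mm) begins 54 mm behind the grasp point. The pads swing forward as they close: fully open they stand 13 mm farther back than shut.
Start: joints at [0, 0.241, 0.005, 1.335, 0, 1.571], TCP at [0.5, -0, 0.248] pointing down, gripper open.
Joint ranges: [-2.72, 2.72], [-1.05, 1.87], [-1.09, 1.28], [-1.99, 2.15], [-1.42, 1.44], [-3.14, 3.14]. Speed limits (rad/s): [2.79, 2.79, 3.14, 3.14, 3.14, 3.14].

## Interface

Orientations are given as a unit quaternion [x, y, z, w].
In Python, from workcell import bot, camera, get_calibration gives the robot as it stands.
- The arm moves only by the tool apply_moves, never from a script. Its argument "steps" is a list of rows, each a list of 3 entries, a list of its own where there are three numbers: the shift along the tool's x, y, z as a fraction of full scale, then the turn, a rotation vector about the tool's x, y, z as a fraction of full scale, then the opening, from 0 (shut) to 1 (fully open). A call has exactly 8 rows; each row shifts and turns the commanded pose from where the row before left it, along the tool's axes as they then stand; what a row does not reach is not made up. Full scale, the value 1, is 20 cm for a shift and pi rad for a turn. A row lasts 1/12 s, in which the tool goes at most 41.7 mm and 7.16 degrees, less where a joint would pass 70% of its speed; a pose out of reach is approached as far as the arm can. A call with a number of a shift or a turn outside -1 to 1 is refused whole. A call with a gripper value outside its range is refused whole. The fingers move at their own pace and stop on an object; the grip force is fixed at half the most. Time passes only in rows, so rows that do not move let the fingers close, or fill a call up. It gives the time, the measured TCP pose, the force, the opening and the grip force at its end, in the units of the state.
- bot.get_obs(): the state, without advancing time (a new reading comes with each control period).
- camera(name): name is "scene" or "side" or "wrist"; returns (picture, depth): 420x560x3 uint8, red, green, blue; 420x560 float32, m along the optical axis (not along the pixel's ray), 0 where there is no reading.
- get_calibration(name): a dict with "fov_y" (degrees; the focal length in pixels is half the picture's height over the tangent of half this angle, whatever the lens; pixels are square), "cx", "cy" (the principal point, pixels), "dist_coeffs" ([k1, k2, p1, p2, k3] as OpenCV has them; the pictures are not rectified), "rvec" (rotation vector, rad) and "tvec" (3), from world to camera coordinates, as OpenCV has them. Camera axes: x right, y down, z forward; pixel columns grow to the right and rows downward; lengths in m; the calibration is good to about 2 mm. A picture is of the moment at which its call begins: read the wrist's pose just before it. get_calibration takes no time and is no camera call; for the wrist camera it gives the pose at the moment of the call.
- bot.job_done(): hands the job in; it is judged then, once.
The state is a dict: "clock": time; "joint_pos": joint angles; "joint_vel": joint speeds; "tau": joint torques, N m; "eef_pos": TCP position; "tool_rot": TCP orientation; "ft_force": force on the tool from outside, world axes, zero at the start; "ft_torque": the same for the moment, N m; "grip_width": finger opening in m; "grasp_force": force on a finger pad.
Only numpy, scipy, OpenCV 4.12 (cv2) and the standard library are available. Lean on these libraries where they do the work, as an engineer would, in place of code of your own. Each camera call takes 0.05 s, during which the arm holds its last target. There are 200 camera calls.

## Working session

There is one attempt and no reset: what is moved stays moved. The work goes in short steps, Python scripts to look and compute and a tool call to move; the robot and the scene stay as the last step left them, time stands still between calls to the robot, and variables do not carry over. Pictures are saved under pics/ and viewed, at most 10 in all, crops included, and the job is handed in when it is done.

Besides the shell and the picture viewer there is one more tool, called as name(argument=value, ...) on one line, values as JSON. apply_moves: Moves the arm, as the interface text tells. Its arguments: {"type":"object","properties":{"steps":{"type":"array"}},"required":["steps"]}

```bash
mkdir -p pics
cat > h.py <<'E'
import numpy as np, cv2
from workcell import bot, camera, get_calibration
def cal(n):
    c=get_calibration(n); f=210/np.tan(np.radians(c["fov_y"])/2)
    K=np.array([[f,0,c["cx"]],[0,f,c["cy"]],[0,0,1]]); R=cv2.Rodrigues(np.array(c["rvec"],float))[0]
    return K,np.array(c["dist_coeffs"],float),R,np.array(c["tvec"],float).ravel()
def ray(C,uv):
    K,d,R,t=C; p=cv2.undistortPoints(np.array(uv,float).reshape(-1,1,2),K,d).reshape(-1,2)
    return -R.T@t, np.c_[p,np.ones(len(p))]@R
def onplane(C,uv,z):
    o,v=ray(C,uv); return o+v*((z-o[2])/v[:,2])[:,None]
def cloud(C,dep):
    h,w=dep.shape; u,v=np.meshgrid(np.arange(w),np.arange(h))
    o,r=ray(C,np.c_[u.ravel(),v.ravel()]); return (o+r*dep.reshape(-1,1)).reshape(h,w,3)
def save(n,im): cv2.imwrite("pics/"+n,im[...,::-1])
E
python3 - <<'E'
from h import *
ims=[]
for n in("scene","side"):
    C=cal(n); im,d=camera(n); np.savez(n+".npz",im=im,d=d); ims.append(im); print(n,-C[2].T@C[3],C[0][0,0])
save("a.png",cv2.resize(np.vstack(ims),(800,1200))[:600]); save("b.png",cv2.resize(ims[1],(800,600)))
print(bot.get_obs())
E
```

```text
scene [ 0.96133581 -0.47891113  1.20584423] 507.21325673334024
side [0.04573354 0.90576253 0.92815675] 398.13045223718643
{'clock': 0.1, 'joint_pos': array([-3.37784425e-05,  2.41343190e-01,  3.85440610e-03,  1.33522386e+00,
        2.07430851e-05,  1.57080428e+00]), 'joint_vel': array([ 0.00157806, -0.00106785,  0.00112376, -0.0005176 ,  0.00062497,
        0.00230225]), 'tau': array([-3.57412864e-04, -3.73140085e+01,  2.53010201e+01,  1.07858295e-02,
        2.43542411e-05, -2.54672034e-05]), 'eef_pos': array([ 4.99454893e-01, -1.09279145e-05,  2.47497460e-01]), 'tool_rot': array([ 7.07121219e-01,  7.07091694e-01, -6.70178957e-04, -6.84864021e-04]), 'ft_force': array([-0.0525842 ,  0.58261651, -0.06722964]), 'ft_torque': array([-0.0201295 , -0.03792611,  0.04141398]), 'grasp_force': 0.0, 'grip_width': 0.08544670022575794}
```

View pics/a.png

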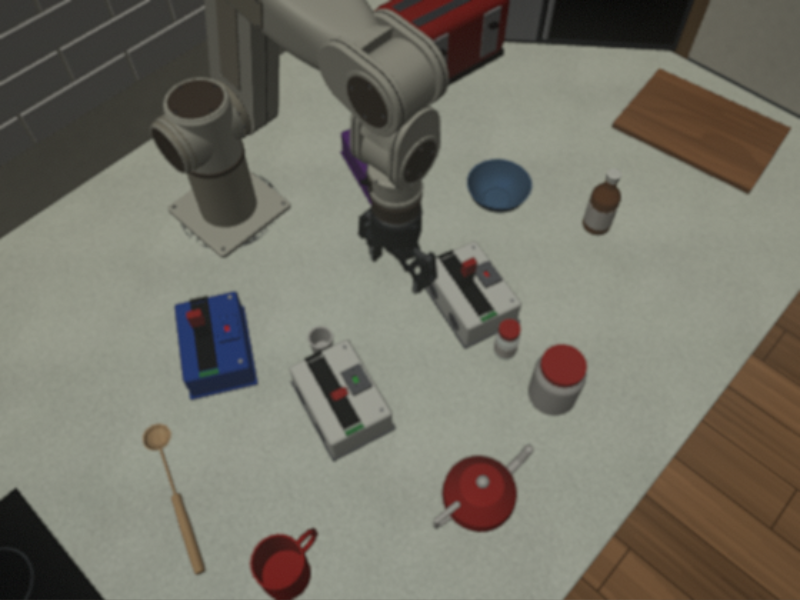

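View pics/b.png

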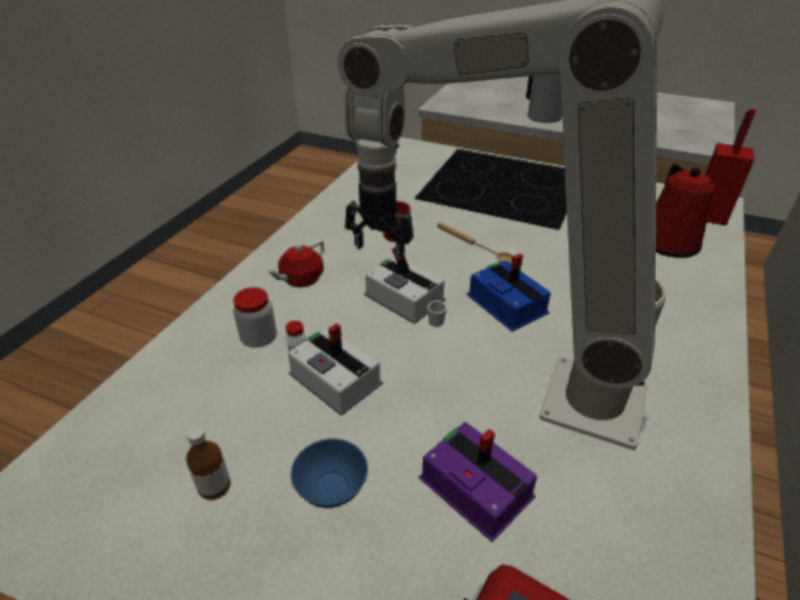

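Four candidates (scene picture, 800x600): white at (475,293) with upright lever, red window and the spice jar at its on end; white at (343,400) with lever on, green window and the egg cup; blue at (215,345); purple at (360,165) behind the arm. The one at (475,293), side view (335,370), fits. I'll confirm it in a crop and measure it.

Run:
```python
from h import *
crops=[]
for n,(x0,y0,x1,y1) in(("scene",(285,160,385,260)),("side",(190,215,290,315))):
    z=np.load(n+".npz"); im,d=z["im"],z["d"]; C=cal(n); P=cloud(C,d)
    crops.append(cv2.resize(im[y0:y1,x0:x1],(400,400),interpolation=cv2.INTER_CUBIC))
    hsv=cv2.cvtColor(im,cv2.COLOR_RGB2HSV)
    sub=np.zeros(d.shape,bool); sub[y0:y1,x0:x1]=1
    top=sub&(abs(P[...,2]-.07)<.008)&(d>0)
    n_,l,st,_=cv2.connectedComponentsWithStats(top.astype(np.uint8)); k=1+st[1:,4].argmax(); top=l==k
    q=P[top]; r=cv2.minAreaRect((q[:,:2]*1000).astype(np.float32)); print(n,"top",np.median(q[:,2]),r,cv2.boxPoints(r).round(0).tolist(), len(q))
    red=sub&((hsv[...,0]<8)|(hsv[...,0]>172))&(hsv[...,1]>130)&(hsv[...,2]>60)
    n_,l,st,ce=cv2.connectedComponentsWithStats(red.astype(np.uint8))
    for i in range(1,n_):
        if st[i,4]>5: print(" red",st[i],ce[i].round(1),np.median(P[l==i],0).round(3), P[l==i][:,2].max().round(3))
    gr=sub&(hsv[...,0]>45)&(hsv[...,0]<85)&(hsv[...,1]>100)
    if gr.any(): v,u=np.nonzero(gr); print(" green",u.mean(),v.mean(),gr.sum(),onplane(C,[[u.mean(),v.mean()]],.07))
save("c.png",np.hstack(crops))
```

```text
scene top 0.06986863242574815 ((533.3946533203125, 167.93365478515625), (120.61017608642578, 171.89361572265625), 70.53530883789062) [[432.0, 140.0], [594.0, 82.0], [635.0, 196.0], [472.0, 253.0]] 1946
 red [323 181  10  12  56] [327.1 185.8] [0.53  0.149 0.144] 0.15
 red [339 190   3   3   7] [340. 191.] [0.54  0.201 0.075] 0.077
 red [350 224  14  14 153] [356.2 230.1] [0.651 0.129 0.084] 0.089
 red [379 245   6  15  72] [381.9 252.9] [0.746 0.101 0.119] 1.206
 green 342.0833333333333 220.83333333333334 12 [[0.60314295 0.13385216 0.07      ]]
side top 0.07170189246631631 ((533.311767578125, 169.6785125732422), (121.49092864990234, 171.53526306152344), 71.27381896972656) [[433.0, 140.0], [595.0, 85.0], [634.0, 200.0], [472.0, 255.0]] 1329
 red [200 225  12  10  85] [205.6 228.8] [0.651 0.137 0.086] 0.09
 red [231 227   7  11  34] [233.3 230.6] [0.53  0.163 0.148] 0.151
 red [224 252   3   3   7] [225. 253.] [0.545 0.197 0.076] 0.081
 green 225.8846153846154 239.19230769230768 26 [[0.57677335 0.13773598 0.07      ]]
```

View pics/c.png

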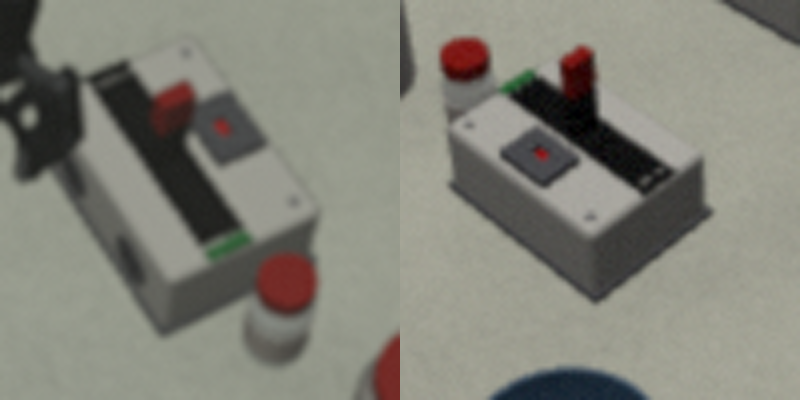

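Confirmed: the white one with a red window, upright lever and the jar at its green end. Its centre is at (533,168.5) mm, +x points at -19.1° yaw, and the hinge is at about (529.4,157.2). I'm moving to its +x side with the fingers shut.

apply_moves(steps=[[[0.147,0.058,0],[0,0,0],0],[[0.147,0.058,0],[0,0,0],0],[[0.147,0.058,0],[0,0,0],0],[[0.147,0.058,0],[0,0,0],0],[[0.147,0.058,0],[0,0,0],0],[[0,0,0],[0,0,-0.039],0],[[0,0,0],[0,0,-0.039],0],[[0,0,0],[0,0,-0.039],0]])

```text
clock: 0.77
eef_pos: [0.5577, 0.1479, 0.2472]
tool_rot: [0.563, 0.827, -0.001, -0.001]
ft_force: [-0.9, 0.5, 0.8]
grip_width: 0.0001
grasp_force: 0.0
```

apply_moves(steps=[[[0,0,0],[0,0,-0.039],0],[[0,0,0],[0,0,-0.039],0],[[0,0,0],[0,0,-0.039],0],[[0,0,0],[0,0,-0.039],0],[[0,0,0],[0,0,-0.039],0],[[0,0,0],[0,0,-0.039],0],[[0,0,0],[0,0,-0.039],0],[[0,0,0],[0,0,-0.004],0]])

```text
clock: 1.43
eef_pos: [0.5577, 0.1469, 0.2476]
tool_rot: [0.165, 0.986, -0.0, -0.001]
ft_force: [0.8, -0.4, 0.1]
grip_width: -0.0003
grasp_force: 0.0
```

```bash
cat >> h.py <<'E'
from scipy.spatial.transform import Rotation as Ro
A=np.radians(-19.1); EX=np.array([np.cos(A),np.sin(A),0]); EY=np.array([-np.sin(A),np.cos(A),0]); O=np.array([.5333,.1685,0])
def st():
    o=bot.get_obs(); p=o["eef_pos"]-O; R=Ro.from_quat(o["tool_rot"]).as_matrix(); f=o["ft_force"]
    print("t",o["clock"],"local x,y,z mm",(1000*np.array([p@EX,p@EY,p[2]])).round(2),"toolx yaw",np.degrees(np.arctan2(R[1,0],R[0,0])).round(2),"toolz",R[:,2].round(4),"F local",np.round([f@EX,f@EY,f[2]],2),"w",o["grip_width"].round(4))
E
python3 - <<'E'
from h import *
st(); C=cal("wrist"); im,d=camera("wrist"); print(-C[2].T@C[3]); save("d.png",im); np.savez("w1.npz",im=im,d=d)
E
```

```text
Traceback (most recent call last):
  File "h.py", line 20, in st
    print("t",o["clock"],"local x,y,z mm",(1000*np.array([p@EX,p@EY,p[2]])).round(2),"toolx yaw",np.degrees(np.arctan2(R[1,0],R[0,0])).round(2),"toolz",R[:,2].round(4),"F local",np.round([f@EX,f@EY,f[2]],2),"w",o["grip_width"].round(4))
                                                                                                                                                                                                                   ^^^^^^^^^^^^^^^^^^^^^
AttributeError: 'float' object has no attribute 'round'
```

```bash
sed -i 's/o\["grip_width"\].round(4)/round(o["grip_width"],4)/' h.py
python3 - <<'E'
from h import *
st(); C=cal("wrist"); im,d=camera("wrist"); print(-C[2].T@C[3]); save("d.png",im); np.savez("w1.npz",im=im,d=d)
# window projection
w=O+EY*.0315+np.array([0,0,.079]); K,dc,R,t=C
print(cv2.projectPoints(np.array([w,O-EY*.012+[0,0,.147],O-EY*.012+[0,0,.062]]),cv2.Rodrigues(R)[0],t,K,dc)[0].reshape(-1,2))
E
```

```text
t 1.4333 local x,y,z mm [ 30.11 -12.43 247.64] toolx yaw 161.06 toolz [-1.4e-03 -4.0e-04 -1.0e+00] F local [ 0.93 -0.14  0.14] w -0.0003
[0.48528368 0.17345077 0.37347197]
[[323.46268268 167.39096638]
 [276.08000322 182.25060527]
 [276.49093417 164.47079205]]
```

View pics/d.png

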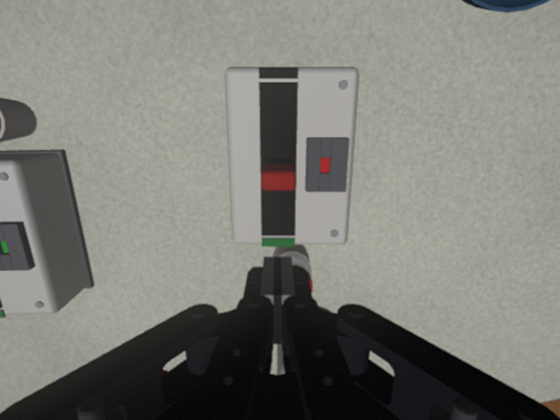

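The wrist view is clear: window red at (325,165), lever grip at (278,180), fingers lined up with the slot. Now down beside the lever, then creep towards off.

apply_moves(steps=[[[0,0,0.125],[0,0,0],0],[[0,0,0.125],[0,0,0],0],[[0,0,0.125],[0,0,0],0],[[0,0,0.118],[0,0,0],0],[[0,0,0],[0,0,0],0],[[0.02,0,0],[0,0,0],0],[[0.02,0,0],[0,0,0],0],[[0,0,0],[0,0,0],0]])

```text
clock: 2.15
eef_pos: [0.5508, 0.1502, 0.1517]
tool_rot: [0.166, 0.986, 0.001, 0.001]
ft_force: [0.1, -0.1, 0.7]
grip_width: 0.0002
grasp_force: 0.0
```

```bash
cat >> h.py <<'E'
def win(name=None):
    C=cal("wrist"); im,d=camera("wrist"); K,dc,R,t=C
    w=O+EY*.0315+np.array([0,0,.079])
    u,v=cv2.projectPoints(w[None],cv2.Rodrigues(R)[0],t,K,dc)[0].ravel(); h=cv2.cvtColor(im,cv2.COLOR_RGB2HSV).astype(int)
    s=np.s_[max(0,int(v)-35):int(v)+35,max(0,int(u)-28):int(u)+28]; H=h[s]
    c=(H[...,1]>110)&(H[...,2]>50)
    r=c&((H[...,0]<10)|(H[...,0]>170)); g=c&(H[...,0]>40)&(H[...,0]<90)
    print("window px",u.round(),v.round(),"red",r.sum(),"green",g.sum())
    if name: save(name,np.hstack([im,]))
    return im
E
python3 - <<'E'
from h import *
st(); win("e.png")
E
```

```text
t 2.15 local x,y,z mm [ 22.54 -11.55 151.66] toolx yaw 160.9 toolz [ 2.5e-03  9.0e-04 -1.0e+00] F local [ 0.07 -0.03  0.74] w 0.0002
window px 342.0 202.0 red 275 green 0
```

View pics/e.png

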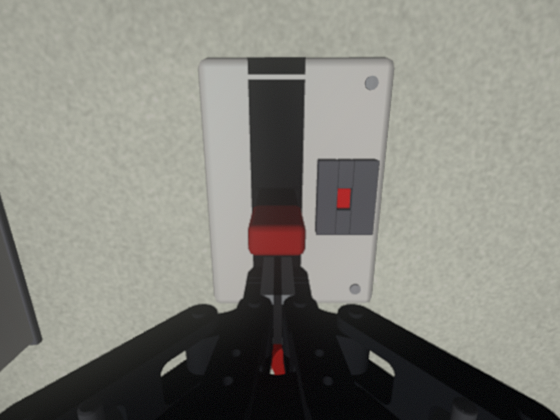

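The fingers stand just behind the red grip at (277,238); the window is red at (344,198). Pushing towards off in small steps.

apply_moves(steps=[[[0.01,0,0],[0,0,0],0],[[0.01,0,0],[0,0,0],0],[[0.01,0,0],[0,0,0],0],[[0.01,0,0],[0,0,0],0],[[0.01,0,0],[0,0,0],0],[[0.01,0,0],[0,0,0],0],[[0,0,0],[0,0,0],0],[[0,0,0],[0,0,0],0]])

```text
clock: 2.87
eef_pos: [0.539, 0.1537, 0.1497]
tool_rot: [0.166, 0.986, 0.0, -0.0]
ft_force: [0.4, 0.6, 1.9]
grip_width: 0.0001
grasp_force: 0.7
```

```bash
python3 -c "
from h import *
st();win()"
```

```text
t 2.8667 local x,y,z mm [ 10.21 -12.17 149.74] toolx yaw 160.93 toolz [-0.e+00  2.e-04 -1.e+00] F local [0.14 0.68 1.87] w 0.0001
window px 342.0 222.0 red 251 green 0
```

apply_moves(steps=[[[0.01,0,0],[0,0,0],0],[[0.01,0,0],[0,0,0],0],[[0.01,0,0],[0,0,0],0],[[0.01,0,0],[0,0,0],0],[[0,0,0],[0,0,0],0],[[0,0,0],[0,0,0],0],[[0,0,0],[0,0,0],0],[[0,0,0],[0,0,0],0]])

```text
clock: 3.58
eef_pos: [0.5309, 0.1561, 0.1494]
tool_rot: [0.166, 0.986, -0.0, -0.001]
ft_force: [-0.4, -0.1, -0.0]
grip_width: -0.0002
grasp_force: 0.0
```

```bash
python3 -c "
from h import *
st();win('f.png')"
```

```text
t 3.5833 local x,y,z mm [  1.83 -12.52 149.41] toolx yaw 160.93 toolz [-1.4e-03 -2.0e-04 -1.0e+00] F local [-0.38 -0.25 -0.  ] w -0.0002
window px 342.0 234.0 red 244 green 0
```

View pics/f.png

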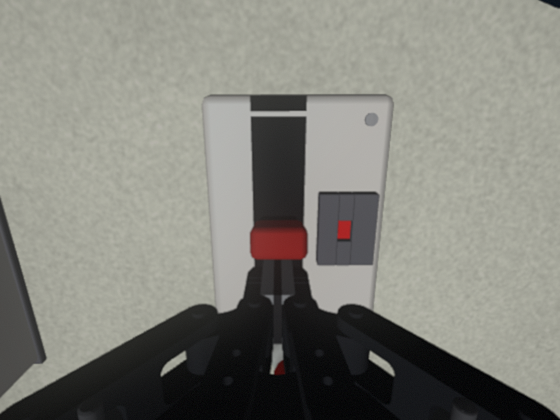

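The lever follows the fingers (red grip at (278,242)) and the window is still red at (344,230). The spring may begin anywhere from here, so 1.6 mm per call, watching the force.

apply_moves(steps=[[[0.001,0,0],[0,0,0],0],[[0.001,0,0],[0,0,0],0],[[0.001,0,0],[0,0,0],0],[[0.001,0,0],[0,0,0],0],[[0.001,0,0],[0,0,0],0],[[0.001,0,0],[0,0,0],0],[[0.001,0,0],[0,0,0],0],[[0.001,0,0],[0,0,0],0]])

```text
clock: 4.3
eef_pos: [0.5304, 0.1565, 0.1497]
tool_rot: [0.166, 0.986, -0.0, 0.0]
ft_force: [1.6, -1.0, -0.8]
grip_width: 0.0004
grasp_force: 0.8
```

apply_moves(steps=[[[0.001,0,0],[0,0,0],0],[[0.001,0,0],[0,0,0],0],[[0.001,0,0],[0,0,0],0],[[0.001,0,0],[0,0,0],0],[[0.001,0,0],[0,0,0],0],[[0.001,0,0],[0,0,0],0],[[0.001,0,0],[0,0,0],0],[[0.001,0,0],[0,0,0],0]])

```text
clock: 4.97
eef_pos: [0.5285, 0.1572, 0.1497]
tool_rot: [0.166, 0.986, 0.0, 0.0]
ft_force: [1.9, -0.6, -0.1]
grip_width: -0.0003
grasp_force: 0.8
```

apply_moves(steps=[[[0.001,0,0],[0,0,0],0],[[0.001,0,0],[0,0,0],0],[[0.001,0,0],[0,0,0],0],[[0.001,0,0],[0,0,0],0],[[0.001,0,0],[0,0,0],0],[[0.001,0,0],[0,0,0],0],[[0.001,0,0],[0,0,0],0],[[0.001,0,0],[0,0,0],0]])

```text
clock: 5.63
eef_pos: [0.527, 0.1578, 0.1497]
tool_rot: [0.166, 0.986, 0.0, 0.0]
ft_force: [2.1, 0.2, -0.2]
grip_width: -0.0001
grasp_force: 0.8
```

apply_moves(steps=[[[0.001,0,0],[0,0,0],0],[[0.001,0,0],[0,0,0],0],[[0.001,0,0],[0,0,0],0],[[0.001,0,0],[0,0,0],0],[[0.001,0,0],[0,0,0],0],[[0.001,0,0],[0,0,0],0],[[0.001,0,0],[0,0,0],0],[[0.001,0,0],[0,0,0],0]])

```text
clock: 6.3
eef_pos: [0.5255, 0.1583, 0.1497]
tool_rot: [0.166, 0.986, 0.0, -0.0]
ft_force: [1.8, -1.0, -1.1]
grip_width: 0.0001
grasp_force: 0.8
```

apply_moves(steps=[[[0.001,0,0],[0,0,0],0],[[0.001,0,0],[0,0,0],0],[[0.001,0,0],[0,0,0],0],[[0.001,0,0],[0,0,0],0],[[0.001,0,0],[0,0,0],0],[[0.001,0,0],[0,0,0],0],[[0.001,0,0],[0,0,0],0],[[0.001,0,0],[0,0,0],0]])

```text
clock: 6.97
eef_pos: [0.524, 0.1588, 0.1497]
tool_rot: [0.166, 0.986, 0.0, 0.0]
ft_force: [1.5, -0.4, -0.1]
grip_width: 0.0001
grasp_force: 0.7
```

apply_moves(steps=[[[0.001,0,0],[0,0,0],0],[[0.001,0,0],[0,0,0],0],[[0.001,0,0],[0,0,0],0],[[0.001,0,0],[0,0,0],0],[[0.001,0,0],[0,0,0],0],[[0.001,0,0],[0,0,0],0],[[0.001,0,0],[0,0,0],0],[[0.001,0,0],[0,0,0],0]])

```text
clock: 7.63
eef_pos: [0.5225, 0.1593, 0.1497]
tool_rot: [0.166, 0.986, 0.0, 0.0]
ft_force: [2.2, -0.2, 0.2]
grip_width: 0.0002
grasp_force: 0.7
```

apply_moves(steps=[[[0.001,0,0],[0,0,0],0],[[0.001,0,0],[0,0,0],0],[[0.001,0,0],[0,0,0],0],[[0.001,0,0],[0,0,0],0],[[0.001,0,0],[0,0,0],0],[[0.001,0,0],[0,0,0],0],[[0.001,0,0],[0,0,0],0],[[0.001,0,0],[0,0,0],0]])

```text
clock: 8.3
eef_pos: [0.521, 0.1598, 0.1497]
tool_rot: [0.166, 0.986, -0.0, 0.0]
ft_force: [2.4, -1.2, -0.3]
grip_width: 0.0002
grasp_force: 0.9
```

apply_moves(steps=[[[0.001,0,0],[0,0,0],0],[[0.001,0,0],[0,0,0],0],[[0.001,0,0],[0,0,0],0],[[0.001,0,0],[0,0,0],0],[[0.001,0,0],[0,0,0],0],[[0.001,0,0],[0,0,0],0],[[0.001,0,0],[0,0,0],0],[[0.001,0,0],[0,0,0],0]])

```text
clock: 8.97
eef_pos: [0.5198, 0.1603, 0.1498]
tool_rot: [0.166, 0.986, -0.0, 0.0]
ft_force: [3.1, -1.2, -1.6]
grip_width: 0.0003
grasp_force: 1.7
```

```bash
python3 -c "
from h import *
st();win()"
```

```text
t 8.9667 local x,y,z mm [-10.06 -12.2  149.79] toolx yaw 160.91 toolz [ 8.e-04 -2.e-04 -1.e+00] F local [ 3.3  -0.17 -1.6 ] w 0.0003
window px 340.0 250.0 red 232 green 0
```

Force is rising and the tip is beginning to lag: the stop starts here. Smaller steps now, with the window checked each time.

apply_moves(steps=[[[0.001,0,0],[0,0,0],0],[[0.001,0,0],[0,0,0],0],[[0.001,0,0],[0,0,0],0],[[0.001,0,0],[0,0,0],0],[[0,0,0],[0,0,0],0],[[0,0,0],[0,0,0],0],[[0,0,0],[0,0,0],0],[[0,0,0],[0,0,0],0]])

```text
clock: 9.68
eef_pos: [0.5191, 0.1605, 0.1498]
tool_rot: [0.166, 0.986, -0.0, 0.0]
ft_force: [4.9, -2.0, -0.7]
grip_width: 0.0
grasp_force: 2.0
```

```bash
python3 -c "
from h import *
st();win()"
```

```text
t 9.6833 local x,y,z mm [-10.85 -12.22 149.79] toolx yaw 160.91 toolz [ 8.e-04 -2.e-04 -1.e+00] F local [ 5.26 -0.25 -0.73] w 0.0
window px 340.0 251.0 red 231 green 0
```

apply_moves(steps=[[[0.001,0,0],[0,0,0],0],[[0.001,0,0],[0,0,0],0],[[0.001,0,0],[0,0,0],0],[[0.001,0,0],[0,0,0],0],[[0,0,0],[0,0,0],0],[[0,0,0],[0,0,0],0],[[0,0,0],[0,0,0],0],[[0,0,0],[0,0,0],0]])

```text
clock: 10.4
eef_pos: [0.5183, 0.1608, 0.1498]
tool_rot: [0.166, 0.986, -0.0, 0.0]
ft_force: [4.6, -1.1, -2.4]
grip_width: 0.0001
grasp_force: 2.0
```

```bash
python3 -c "
from h import *
st();win()"
```

```text
t 10.4 local x,y,z mm [-11.63 -12.2  149.81] toolx yaw 160.91 toolz [ 8.e-04 -2.e-04 -1.e+00] F local [ 4.72  0.45 -2.44] w 0.0001
window px 340.0 252.0 red 226 green 0
```

apply_moves(steps=[[[0.001,0,0],[0,0,0],0],[[0.001,0,0],[0,0,0],0],[[0.001,0,0],[0,0,0],0],[[0.001,0,0],[0,0,0],0],[[0,0,0],[0,0,0],0],[[0,0,0],[0,0,0],0],[[0,0,0],[0,0,0],0],[[0,0,0],[0,0,0],0]])

```text
clock: 11.12
eef_pos: [0.5176, 0.1611, 0.1498]
tool_rot: [0.166, 0.986, 0.0, 0.0]
ft_force: [4.8, -1.8, -0.9]
grip_width: -0.0
grasp_force: 2.0
```

```bash
python3 -c "
from h import *
st();win()"
```

```text
t 11.1167 local x,y,z mm [-12.42 -12.18 149.84] toolx yaw 160.91 toolz [ 9.e-04 -1.e-04 -1.e+00] F local [ 5.12 -0.16 -0.92] w -0.0
window px 340.0 253.0 red 189 green 0
```

Red is falling: the flag is being carried at about 5 N. Continue.

apply_moves(steps=[[[0.001,0,0],[0,0,0],0],[[0.001,0,0],[0,0,0],0],[[0.001,0,0],[0,0,0],0],[[0.001,0,0],[0,0,0],0],[[0,0,0],[0,0,0],0],[[0,0,0],[0,0,0],0],[[0,0,0],[0,0,0],0],[[0,0,0],[0,0,0],0]])

```text
clock: 11.83
eef_pos: [0.5167, 0.1613, 0.1498]
tool_rot: [0.166, 0.986, 0.0, 0.0]
ft_force: [3.8, -1.2, -1.9]
grip_width: -0.0001
grasp_force: 2.0
```

```bash
python3 -c "
from h import *
st();win()"
```

```text
t 11.8333 local x,y,z mm [-13.3  -12.19 149.83] toolx yaw 160.91 toolz [ 8.e-04 -1.e-04 -1.e+00] F local [ 3.98  0.09 -1.94] w -0.0001
window px 340.0 255.0 red 173 green 25
```

apply_moves(steps=[[[0.001,0,0],[0,0,0],0],[[0.001,0,0],[0,0,0],0],[[0.001,0,0],[0,0,0],0],[[0.001,0,0],[0,0,0],0],[[0,0,0],[0,0,0],0],[[0,0,0],[0,0,0],0],[[0,0,0],[0,0,0],0],[[0,0,0],[0,0,0],0]])

```text
clock: 12.55
eef_pos: [0.516, 0.1616, 0.1498]
tool_rot: [0.166, 0.986, 0.0, 0.0]
ft_force: [4.0, -1.3, -1.6]
grip_width: 0.0001
grasp_force: 2.0
```

```bash
python3 -c "
from h import *
st();win()"
```

```text
t 12.55 local x,y,z mm [-14.13 -12.17 149.85] toolx yaw 160.91 toolz [ 7.e-04 -1.e-04 -1.e+00] F local [ 4.19  0.07 -1.59] w 0.0001
window px 340.0 256.0 red 162 green 39
```

apply_moves(steps=[[[0.001,0,0],[0,0,0],0],[[0.001,0,0],[0,0,0],0],[[0.001,0,0],[0,0,0],0],[[0.001,0,0],[0,0,0],0],[[0.001,0,0],[0,0,0],0],[[0,0,0],[0,0,0],0],[[0,0,0],[0,0,0],0],[[0,0,0],[0,0,0],0]])

```text
clock: 13.27
eef_pos: [0.515, 0.1619, 0.1498]
tool_rot: [0.166, 0.986, 0.0, 0.0]
ft_force: [5.0, -1.8, -0.6]
grip_width: 0.0002
grasp_force: 2.0
```

```bash
python3 -c "
from h import *
st();win()"
```

```text
t 13.2667 local x,y,z mm [-15.18 -12.19 149.82] toolx yaw 160.92 toolz [ 6.e-04 -0.e+00 -1.e+00] F local [ 5.29 -0.06 -0.6 ] w 0.0002
window px 340.0 257.0 red 145 green 58
```

apply_moves(steps=[[[0.001,0,0],[0,0,0],0],[[0.001,0,0],[0,0,0],0],[[0.001,0,0],[0,0,0],0],[[0.001,0,0],[0,0,0],0],[[0.001,0,0],[0,0,0],0],[[0.001,0,0],[0,0,0],0],[[0,0,0],[0,0,0],0],[[0,0,0],[0,0,0],0]])

```text
clock: 13.98
eef_pos: [0.5138, 0.1624, 0.1498]
tool_rot: [0.166, 0.986, 0.0, 0.0]
ft_force: [5.4, -1.1, -1.4]
grip_width: 0.0002
grasp_force: 2.0
```

```bash
python3 -c "
from h import *
st();win()"
```

```text
t 13.9833 local x,y,z mm [-16.43 -12.19 149.84] toolx yaw 160.91 toolz [ 5.e-04  0.e+00 -1.e+00] F local [ 5.41  0.73 -1.35] w 0.0002
window px 340.0 259.0 red 119 green 81
```

apply_moves(steps=[[[0.001,0,0],[0,0,0],0],[[0.001,0,0],[0,0,0],0],[[0.001,0,0],[0,0,0],0],[[0.001,0,0],[0,0,0],0],[[0.001,0,0],[0,0,0],0],[[0.001,0,0],[0,0,0],0],[[0,0,0],[0,0,0],0],[[0,0,0],[0,0,0],0]])

```text
clock: 14.7
eef_pos: [0.5125, 0.1628, 0.1497]
tool_rot: [0.166, 0.986, 0.0, 0.0]
ft_force: [4.6, -1.7, -1.3]
grip_width: 0.0001
grasp_force: 1.9
```

```bash
python3 -c "
from h import *
st();win()"
```

```text
t 14.7 local x,y,z mm [-17.76 -12.2  149.75] toolx yaw 160.92 toolz [ 2.e-04  0.e+00 -1.e+00] F local [ 4.91 -0.15 -1.33] w 0.0001
window px 340.0 261.0 red 91 green 105
```

apply_moves(steps=[[[0.001,0,0],[0,0,0],0],[[0.001,0,0],[0,0,0],0],[[0.001,0,0],[0,0,0],0],[[0.001,0,0],[0,0,0],0],[[0.001,0,0],[0,0,0],0],[[0,0,0],[0,0,0],0],[[0,0,0],[0,0,0],0],[[0,0,0],[0,0,0],0]])

```text
clock: 15.42
eef_pos: [0.5115, 0.1631, 0.1498]
tool_rot: [0.166, 0.986, 0.0, 0.0]
ft_force: [5.0, -1.7, -1.2]
grip_width: 0.0005
grasp_force: 1.9
```

```bash
python3 -c "
from h import *
st();win()"
```

```text
t 15.4167 local x,y,z mm [-18.8  -12.18 149.77] toolx yaw 160.92 toolz [ 1.e-04  1.e-04 -1.e+00] F local [ 5.31  0.04 -1.18] w 0.0005
window px 340.0 262.0 red 73 green 117
```

apply_moves(steps=[[[0.001,0,0],[0,0,0],0],[[0.001,0,0],[0,0,0],0],[[0.001,0,0],[0,0,0],0],[[0.001,0,0],[0,0,0],0],[[0.001,0,0],[0,0,0],0],[[0,0,0],[0,0,0],0],[[0,0,0],[0,0,0],0],[[0,0,0],[0,0,0],0]])

```text
clock: 16.13
eef_pos: [0.5103, 0.1635, 0.1496]
tool_rot: [0.166, 0.986, 0.0, -0.0]
ft_force: [3.6, -0.9, -1.6]
grip_width: -0.0001
grasp_force: 1.5
```

```bash
python3 -c "
from h import *
st();win()"
```

```text
t 16.1333 local x,y,z mm [-20.06 -12.26 149.64] toolx yaw 160.93 toolz [-5.e-04  1.e-04 -1.e+00] F local [ 3.73  0.33 -1.61] w -0.0001
window px 340.0 264.0 red 45 green 141
```

apply_moves(steps=[[[0.001,0,0],[0,0,0],0],[[0.001,0,0],[0,0,0],0],[[0.001,0,0],[0,0,0],0],[[0.001,0,0],[0,0,0],0],[[0.001,0,0],[0,0,0],0],[[0,0,0],[0,0,0],0],[[0,0,0],[0,0,0],0],[[0,0,0],[0,0,0],0]])

```text
clock: 16.85
eef_pos: [0.5094, 0.1638, 0.1496]
tool_rot: [0.166, 0.986, -0.0, -0.0]
ft_force: [3.2, -1.2, -1.5]
grip_width: 0.0002
grasp_force: 1.3
```

```bash
python3 -c "
from h import *
st();win()"
```

```text
t 16.85 local x,y,z mm [-21.   -12.29 149.64] toolx yaw 160.92 toolz [-4.e-04  0.e+00 -1.e+00] F local [ 3.45 -0.07 -1.53] w 0.0002
window px 340.0 265.0 red 32 green 159
```

apply_moves(steps=[[[0.001,0,0],[0,0,0],0],[[0.001,0,0],[0,0,0],0],[[0.001,0,0],[0,0,0],0],[[0.001,0,0],[0,0,0],0],[[0,0,0],[0,0,0],0],[[0,0,0],[0,0,0],0],[[0,0,0],[0,0,0],0],[[0,0,0],[0,0,0],0]])

```text
clock: 17.57
eef_pos: [0.5087, 0.164, 0.1497]
tool_rot: [0.166, 0.986, -0.0, -0.0]
ft_force: [2.8, -1.2, -0.7]
grip_width: -0.0002
grasp_force: 1.2
```

```bash
python3 -c "
from h import *
st();win()"
```

```text
t 17.5667 local x,y,z mm [-21.75 -12.29 149.67] toolx yaw 160.92 toolz [-3.e-04  0.e+00 -1.e+00] F local [ 3.01 -0.2  -0.65] w -0.0002
window px 340.0 266.0 red 23 green 168
```

apply_moves(steps=[[[0.001,0,0],[0,0,0],0],[[0.001,0,0],[0,0,0],0],[[0.001,0,0],[0,0,0],0],[[0.001,0,0],[0,0,0],0],[[0,0,0],[0,0,0],0],[[0,0,0],[0,0,0],0],[[0,0,0],[0,0,0],0],[[0,0,0],[0,0,0],0]])

```text
clock: 18.28
eef_pos: [0.5081, 0.1642, 0.1497]
tool_rot: [0.166, 0.986, -0.0, 0.0]
ft_force: [3.1, -0.6, 0.1]
grip_width: -0.0002
grasp_force: 1.4
```

```bash
python3 -c "
from h import *
st();win()"
```

```text
t 18.2833 local x,y,z mm [-22.4  -12.26 149.7 ] toolx yaw 160.92 toolz [ 0. -0. -1.] F local [3.16 0.41 0.09] w -0.0002
window px 339.0 267.0 red 11 green 170
```

apply_moves(steps=[[[0.001,0,0],[0,0,0],0],[[0.001,0,0],[0,0,0],0],[[0.001,0,0],[0,0,0],0],[[0.001,0,0],[0,0,0],0],[[0,0,0],[0,0,0],0],[[0,0,0],[0,0,0],0],[[0,0,0],[0,0,0],0],[[0,0,0],[0,0,0],0]])

```text
clock: 19.0
eef_pos: [0.5075, 0.1645, 0.1498]
tool_rot: [0.166, 0.986, 0.0, 0.0]
ft_force: [4.2, -1.5, -0.3]
grip_width: 0.0002
grasp_force: 1.8
```

```bash
python3 -c "
from h import *
st();win()"
```

```text
t 19.0 local x,y,z mm [-23.12 -12.23 149.76] toolx yaw 160.92 toolz [ 3.e-04 -0.e+00 -1.e+00] F local [ 4.46 -0.04 -0.33] w 0.0002
window px 339.0 268.0 red 5 green 180
```

apply_moves(steps=[[[0.001,0,0],[0,0,0],0],[[0.001,0,0],[0,0,0],0],[[0.001,0,0],[0,0,0],0],[[0.001,0,0],[0,0,0],0],[[0,0,0],[0,0,0],0],[[0,0,0],[0,0,0],0],[[0,0,0],[0,0,0],0],[[0,0,0],[0,0,0],0]])

```text
clock: 19.72
eef_pos: [0.5069, 0.1647, 0.1498]
tool_rot: [0.166, 0.986, 0.0, 0.0]
ft_force: [4.9, -1.6, -0.6]
grip_width: -0.0002
grasp_force: 2.1
```

```bash
python3 -c "
from h import *
st();win()"
```

```text
t 19.7167 local x,y,z mm [-23.73 -12.2  149.81] toolx yaw 160.91 toolz [ 7.e-04 -1.e-04 -1.e+00] F local [ 5.14  0.05 -0.59] w -0.0002
window px 339.0 269.0 red 0 green 196
```

Thresholded red is gone, but the force (5 N) is still below the 8 to 14 N expected; I'll press on, with a finer redness measure.

```bash
cat >> h.py <<'E'
def win2(name=None):
    C=cal("wrist"); im,d=camera("wrist"); K,dc,R,t=C
    w=O+EY*.0315+np.array([0,0,.079])
    u,v=cv2.projectPoints(w[None],cv2.Rodrigues(R)[0],t,K,dc)[0].ravel().astype(int)
    h=im[v-30:v+22,u-12:u+18].astype(int); g=(h[...,1]-np.maximum(h[...,0],h[...,2]))>25
    rows=np.nonzero(g.sum(1)>3)[0]; cols=np.nonzero(g.sum(0)>3)[0]
    rr=h[...,0]-h[...,1]
    print("green",g.sum(),"rows",rows.min()+v-30,rows.max()+v-30,"cols",cols.min()+u-12,cols.max()+u-12,"max R-G",rr.max(),"n>10",(rr>10).sum())
    if name: save(name,np.vstack([cv2.resize(im[v-40:v+40,u-50:u+50],(500,400),interpolation=cv2.INTER_NEAREST)]))
E
python3 -c "
from h import *
win2('g.png')"
```

```text
green 198 rows 256 272 cols 335 346 max R-G 20 n>10 9
```

apply_moves(steps=[[[0.001,0,0],[0,0,0],0],[[0.001,0,0],[0,0,0],0],[[0.001,0,0],[0,0,0],0],[[0.001,0,0],[0,0,0],0],[[0,0,0],[0,0,0],0],[[0,0,0],[0,0,0],0],[[0,0,0],[0,0,0],0],[[0,0,0],[0,0,0],0]])

```text
clock: 20.48
eef_pos: [0.5064, 0.1649, 0.1499]
tool_rot: [0.166, 0.986, -0.0, 0.001]
ft_force: [5.6, -1.8, -0.8]
grip_width: 0.0001
grasp_force: 2.3
```

```bash
python3 -c "
from h import *
st();win2('g2.png')"
```

```text
t 20.4833 local x,y,z mm [-24.19 -12.21 149.88] toolx yaw 160.9 toolz [ 1.3e-03 -3.0e-04 -1.0e+00] F local [ 5.89  0.16 -0.83] w 0.0001
green 192 rows 257 272 cols 335 346 max R-G 8 n>10 0
```

View pics/g2.png

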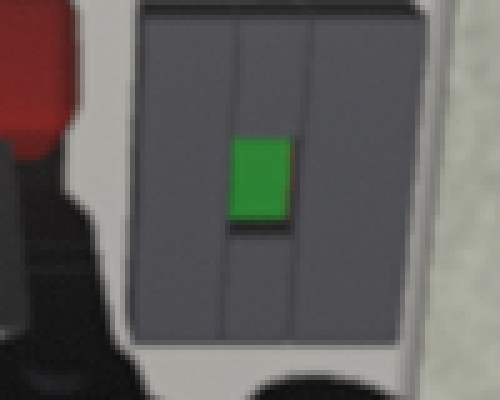

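Window nearly all green, with a thin dim red sliver at its right edge (crop (291,165)). Pressing on a little.

apply_moves(steps=[[[0.001,0,0],[0,0,0],0],[[0.001,0,0],[0,0,0],0],[[0.001,0,0],[0,0,0],0],[[0.001,0,0],[0,0,0],0],[[0,0,0],[0,0,0],0],[[0,0,0],[0,0,0],0],[[0,0,0],[0,0,0],0],[[0,0,0],[0,0,0],0]])

```text
clock: 21.2
eef_pos: [0.506, 0.1651, 0.15]
tool_rot: [0.166, 0.986, -0.0, 0.001]
ft_force: [6.4, -2.7, -1.6]
grip_width: 0.0001
grasp_force: 2.6
```

```bash
python3 -c "
from h import *
st();win2('g3.png')"
```

```text
t 21.2 local x,y,z mm [-24.66 -12.15 150.01] toolx yaw 160.9 toolz [ 2.1e-03 -5.0e-04 -1.0e+00] F local [ 6.92 -0.51 -1.6 ] w 0.0001
green 204 rows 257 273 cols 335 346 max R-G 8 n>10 0
```

apply_moves(steps=[[[0.001,0,0],[0,0,0],0],[[0.001,0,0],[0,0,0],0],[[0.001,0,0],[0,0,0],0],[[0.001,0,0],[0,0,0],0],[[0.001,0,0],[0,0,0],0],[[0.001,0,0],[0,0,0],0],[[0.001,0,0],[0,0,0],0],[[0,0,0],[0,0,0],0]])

```text
clock: 21.92
eef_pos: [0.5053, 0.1654, 0.1502]
tool_rot: [0.166, 0.986, -0.0, 0.002]
ft_force: [6.0, -3.2, -1.7]
grip_width: -0.0
grasp_force: 3.1
```

```bash
python3 -c "
from h import *
st();win2('g4.png')"
```

```text
t 21.9167 local x,y,z mm [-25.45 -12.09 150.21] toolx yaw 160.89 toolz [ 3.5e-03 -8.0e-04 -1.0e+00] F local [ 6.74 -1.   -1.7 ] w -0.0
green 199 rows 258 273 cols 334 346 max R-G 4 n>10 0
```

apply_moves(steps=[[[0.001,0,0],[0,0,0],0],[[0.001,0,0],[0,0,0],0],[[0.001,0,0],[0,0,0],0],[[0.001,0,0],[0,0,0],0],[[0.001,0,0],[0,0,0],0],[[0.001,0,0],[0,0,0],0],[[0.001,0,0],[0,0,0],0],[[0,0,0],[0,0,0],0]])

```text
clock: 22.63
eef_pos: [0.5045, 0.1657, 0.1504]
tool_rot: [0.166, 0.986, -0.0, 0.002]
ft_force: [8.1, -3.2, -1.0]
grip_width: -0.0002
grasp_force: 3.6
```

```bash
python3 -c "
from h import *
st();win2('g5.png')"
```

```text
t 22.6333 local x,y,z mm [-26.26 -12.04 150.39] toolx yaw 160.87 toolz [ 0.0047 -0.0011 -1.    ] F local [ 8.69 -0.41 -0.99] w -0.0002
green 200 rows 259 274 cols 334 346 max R-G 4 n>10 0
```

View pics/g5.png

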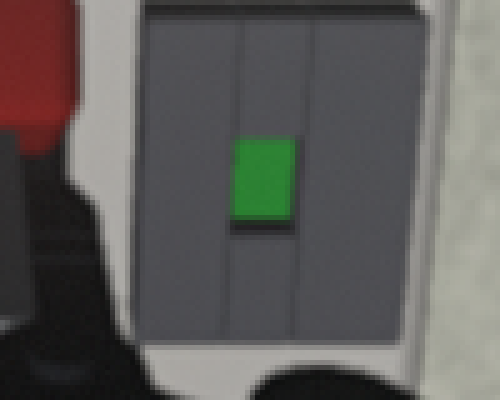

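Now fully green. The press is about 8.8 N; going to about 12 N gives the flag margin, still well under 20 N.

apply_moves(steps=[[[0.001,0,0],[0,0,0],0],[[0.001,0,0],[0,0,0],0],[[0.001,0,0],[0,0,0],0],[[0.001,0,0],[0,0,0],0],[[0.001,0,0],[0,0,0],0],[[0.001,0,0],[0,0,0],0],[[0.001,0,0],[0,0,0],0],[[0,0,0],[0,0,0],0]])

```text
clock: 23.35
eef_pos: [0.5038, 0.166, 0.1506]
tool_rot: [0.166, 0.986, -0.0, 0.003]
ft_force: [9.5, -4.9, -1.8]
grip_width: 0.0001
grasp_force: 4.1
```

```bash
python3 -c "
from h import *
st()"
```

```text
t 23.35 local x,y,z mm [-27.04 -11.97 150.59] toolx yaw 160.86 toolz [ 0.006  -0.0014 -1.    ] F local [10.55 -1.52 -1.78] w 0.0001
```

apply_moves(steps=[[[0.001,0,0],[0,0,0],0],[[0.001,0,0],[0,0,0],0],[[0.001,0,0],[0,0,0],0],[[0.001,0,0],[0,0,0],0],[[0.001,0,0],[0,0,0],0],[[0.001,0,0],[0,0,0],0],[[0.001,0,0],[0,0,0],0],[[0,0,0],[0,0,0],0]])

```text
clock: 24.02
eef_pos: [0.5031, 0.1664, 0.1508]
tool_rot: [0.166, 0.986, -0.0, 0.004]
ft_force: [11.3, -5.4, -2.0]
grip_width: 0.0003
grasp_force: 4.5
```

```bash
python3 -c "
from h import *
st(); win2()"
```

```text
t 24.0167 local x,y,z mm [-27.85 -11.9  150.78] toolx yaw 160.85 toolz [ 0.0073 -0.0017 -1.    ] F local [12.4  -1.41 -2.03] w 0.0003
green 206 rows 260 276 cols 334 346 max R-G 4 n>10 0
```

apply_moves(steps=[[[0.001,0,0],[0,0,0],0],[[0.001,0,0],[0,0,0],0],[[0.001,0,0],[0,0,0],0],[[0.001,0,0],[0,0,0],0],[[0.001,0,0],[0,0,0],0],[[0,0,0],[0,0,0],0],[[0,0,0],[0,0,0],0],[[0,0,0],[0,0,0],0]])

```text
clock: 24.73
eef_pos: [0.5026, 0.1666, 0.1509]
tool_rot: [0.166, 0.986, -0.0, 0.004]
ft_force: [11.3, -5.1, -2.0]
grip_width: -0.0003
grasp_force: 4.9
```

```bash
python3 -c "
from h import *
st()"
```

```text
t 24.7333 local x,y,z mm [-28.42 -11.84 150.91] toolx yaw 160.84 toolz [ 0.0082 -0.0018 -1.    ] F local [12.37 -1.15 -1.97] w -0.0003
```

The lever is pressed firmly into the spring at about 12.5 N and the window is green. Back off, lift and cross to the off side.

apply_moves(steps=[[[-0.1,0,0],[0,0,0],0],[[0,0,0],[0,0,0],0],[[0,0,-0.15],[0,0,0],0],[[0,0,-0.15],[0,0,0],0],[[0.17,0,0],[0,0,0],0],[[0.17,0,0],[0,0,0],0],[[0,0,0],[0,0,0],0],[[0,0,0],[0,0,0],0]])

```text
clock: 25.4
eef_pos: [0.4503, 0.1837, 0.2094]
tool_rot: [0.164, 0.986, -0.0, -0.002]
ft_force: [0.4, 0.3, -0.2]
grip_width: 0.0002
grasp_force: 0.0
```

Run:
```python
from h import *
st(); im,d=camera("scene"); im2,d2=camera("side")
save("i.png",np.hstack([cv2.resize(im[150:270,275:395],(400,400),interpolation=cv2.INTER_CUBIC),cv2.resize(im2[200:320,180:300],(400,400),interpolation=cv2.INTER_CUBIC)]))
```

```text
t 25.4 local x,y,z mm [-83.38 -12.83 209.37] toolx yaw 161.07 toolz [-3.8e-03  1.0e-04 -1.0e+00] F local [ 0.24  0.4  -0.24] w 0.0002
```

View pics/i.png

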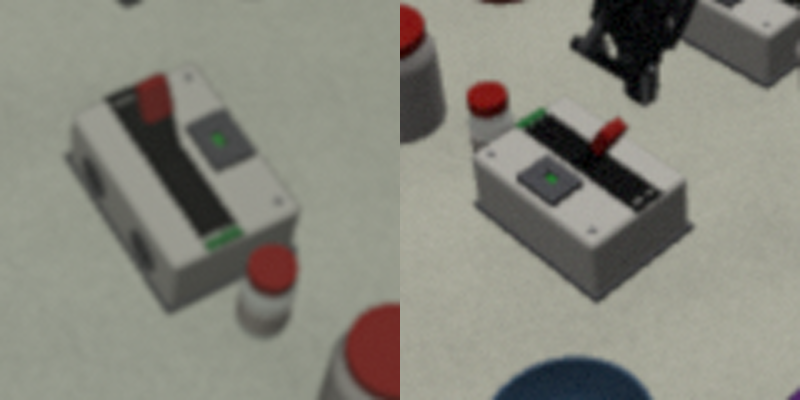

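Lever lies at off (left crop (155,98)), the window is green in both views (left (219,140), right (550,178)), and the fingers are on the off side. Going down, then pushing to on.

apply_moves(steps=[[[0,0,0.128],[0,0,0],0],[[0,0,0.128],[0,0,0],0],[[0,0,0.128],[0,0,0],0],[[0,0,0],[0,0,0],0],[[-0.04,0,0],[0,0,0],0],[[-0.04,0,0],[0,0,0],0],[[-0.02,0,0],[0,0,0],0],[[-0.02,0,0],[0,0,0],0]])

```text
clock: 26.17
eef_pos: [0.4773, 0.1758, 0.1346]
tool_rot: [0.166, 0.986, 0.001, 0.0]
ft_force: [-4.2, 1.2, 4.3]
grip_width: 0.0002
grasp_force: 2.1
```

apply_moves(steps=[[[-0.02,0,0],[0,0,0],0],[[-0.02,0,0],[0,0,0],0],[[-0.02,0,0],[0,0,0],0],[[-0.02,0,0],[0,0,0],0],[[-0.02,0,0],[0,0,0],0],[[-0.02,0,0],[0,0,0],0],[[-0.02,0,0],[0,0,0],0],[[-0.02,0,0],[0,0,0],0]])

```text
clock: 26.83
eef_pos: [0.5069, 0.1646, 0.1328]
tool_rot: [0.166, 0.986, -0.0, 0.0]
ft_force: [-1.1, 1.1, 2.0]
grip_width: -0.0001
grasp_force: 1.0
```

```bash
python3 -c "
from h import *
st()"
```

```text
t 26.8333 local x,y,z mm [-23.69 -12.31 132.83] toolx yaw 160.92 toolz [ 2.e-04 -2.e-04 -1.e+00] F local [-1.4   0.66  2.02] w -0.0001
```

apply_moves(steps=[[[-0.018,0,0],[0,0,0],0],[[-0.018,0,0],[0,0,0],0],[[-0.018,0,0],[0,0,0],0],[[-0.018,0,0],[0,0,0],0],[[-0.018,0,0],[0,0,0],0],[[-0.018,0,0],[0,0,0],0],[[0,0,0],[0,0,0],0],[[0,0,0],[0,0,0],0]])

```text
clock: 27.5
eef_pos: [0.5273, 0.1575, 0.1326]
tool_rot: [0.166, 0.986, -0.0, 0.0]
ft_force: [-1.5, -0.3, -0.4]
grip_width: 0.0003
grasp_force: 0.1
```

```bash
python3 -c "
from h import *
st()"
```

```text
t 27.5 local x,y,z mm [ -2.03 -12.36 132.64] toolx yaw 160.9 toolz [ 6.e-04 -6.e-04 -1.e+00] F local [-1.34 -0.76 -0.35] w 0.0003
```

apply_moves(steps=[[[-0.002,0,0],[0,0,0],0],[[-0.002,0,0],[0,0,0],0],[[-0.002,0,0],[0,0,0],0],[[-0.002,0,0],[0,0,0],0],[[-0.002,0,0],[0,0,0],0],[[-0.002,0,0],[0,0,0],0],[[-0.002,0,0],[0,0,0],0],[[-0.002,0,0],[0,0,0],0]])

```text
clock: 28.17
eef_pos: [0.5296, 0.1567, 0.1327]
tool_rot: [0.166, 0.986, -0.0, -0.0]
ft_force: [-2.0, 0.6, -1.1]
grip_width: -0.0
grasp_force: 1.0
```

```bash
python3 -c "
from h import *
st()"
```

```text
t 28.1667 local x,y,z mm [  0.39 -12.35 132.74] toolx yaw 160.92 toolz [-6.e-04 -1.e-04 -1.e+00] F local [-2.12 -0.11 -1.1 ] w -0.0
```

apply_moves(steps=[[[-0.002,0,0],[0,0,0],0],[[-0.002,0,0],[0,0,0],0],[[-0.002,0,0],[0,0,0],0],[[-0.002,0,0],[0,0,0],0],[[-0.002,0,0],[0,0,0],0],[[-0.002,0,0],[0,0,0],0],[[-0.002,0,0],[0,0,0],0],[[-0.002,0,0],[0,0,0],0]])

```text
clock: 28.83
eef_pos: [0.5329, 0.1557, 0.1329]
tool_rot: [0.166, 0.986, 0.0, 0.0]
ft_force: [-1.8, -0.1, -1.4]
grip_width: -0.0002
grasp_force: 0.9
```

```bash
python3 -c "
from h import *
st()"
```

```text
t 28.8333 local x,y,z mm [  3.83 -12.22 132.95] toolx yaw 160.92 toolz [ 1.e-04  1.e-04 -1.e+00] F local [-1.62 -0.71 -1.36] w -0.0002
```

Near the on stop; 1.6 mm per call with force checks.

apply_moves(steps=[[[-0.001,0,0],[0,0,0],0],[[-0.001,0,0],[0,0,0],0],[[-0.001,0,0],[0,0,0],0],[[-0.001,0,0],[0,0,0],0],[[-0.001,0,0],[0,0,0],0],[[-0.001,0,0],[0,0,0],0],[[-0.001,0,0],[0,0,0],0],[[-0.001,0,0],[0,0,0],0]])

```text
clock: 29.5
eef_pos: [0.5344, 0.1552, 0.1329]
tool_rot: [0.166, 0.986, 0.0, 0.0]
ft_force: [-1.2, 0.9, -0.0]
grip_width: -0.0001
grasp_force: 0.9
```

```bash
python3 -c "
from h import *
st()"
```

```text
t 29.5 local x,y,z mm [  5.42 -12.22 132.93] toolx yaw 160.92 toolz [ 1.e-04  1.e-04 -1.e+00] F local [-1.44  0.42 -0.04] w -0.0001
```

apply_moves(steps=[[[-0.001,0,0],[0,0,0],0],[[-0.001,0,0],[0,0,0],0],[[-0.001,0,0],[0,0,0],0],[[-0.001,0,0],[0,0,0],0],[[-0.001,0,0],[0,0,0],0],[[-0.001,0,0],[0,0,0],0],[[-0.001,0,0],[0,0,0],0],[[-0.001,0,0],[0,0,0],0]])

```text
clock: 30.17
eef_pos: [0.5359, 0.1546, 0.1329]
tool_rot: [0.166, 0.986, 0.0, 0.0]
ft_force: [-1.9, 1.5, -1.5]
grip_width: 0.0
grasp_force: 0.9
```

```bash
python3 -c "
from h import *
st()"
```

```text
t 30.1667 local x,y,z mm [  7.04 -12.23 132.94] toolx yaw 160.92 toolz [ 1.e-04  0.e+00 -1.e+00] F local [-2.26  0.85 -1.5 ] w 0.0
```

apply_moves(steps=[[[-0.001,0,0],[0,0,0],0],[[-0.001,0,0],[0,0,0],0],[[-0.001,0,0],[0,0,0],0],[[-0.001,0,0],[0,0,0],0],[[-0.001,0,0],[0,0,0],0],[[-0.001,0,0],[0,0,0],0],[[-0.001,0,0],[0,0,0],0],[[-0.001,0,0],[0,0,0],0]])

```text
clock: 30.83
eef_pos: [0.5374, 0.1541, 0.1329]
tool_rot: [0.166, 0.986, -0.0, 0.0]
ft_force: [-3.2, 0.4, -0.3]
grip_width: 0.0003
grasp_force: 0.9
```

```bash
python3 -c "
from h import *
st()"
```

```text
t 30.8333 local x,y,z mm [  8.61 -12.26 132.92] toolx yaw 160.92 toolz [ 0. -0. -1.] F local [-3.2  -0.68 -0.26] w 0.0003
```

apply_moves(steps=[[[-0.001,0,0],[0,0,0],0],[[-0.001,0,0],[0,0,0],0],[[-0.001,0,0],[0,0,0],0],[[-0.001,0,0],[0,0,0],0],[[-0.001,0,0],[0,0,0],0],[[-0.001,0,0],[0,0,0],0],[[-0.001,0,0],[0,0,0],0],[[-0.001,0,0],[0,0,0],0]])

```text
clock: 31.5
eef_pos: [0.5389, 0.1536, 0.1329]
tool_rot: [0.166, 0.986, -0.0, 0.0]
ft_force: [-2.2, 0.8, -0.1]
grip_width: 0.0001
grasp_force: 0.9
```

```bash
python3 -c "
from h import *
st()"
```

```text
t 31.5 local x,y,z mm [ 10.21 -12.26 132.9 ] toolx yaw 160.92 toolz [-0. -0. -1.] F local [-2.29  0.02 -0.11] w 0.0001
```

apply_moves(steps=[[[-0.001,0,0],[0,0,0],0],[[-0.001,0,0],[0,0,0],0],[[-0.001,0,0],[0,0,0],0],[[-0.001,0,0],[0,0,0],0],[[-0.001,0,0],[0,0,0],0],[[-0.001,0,0],[0,0,0],0],[[-0.001,0,0],[0,0,0],0],[[-0.001,0,0],[0,0,0],0]])

```text
clock: 32.17
eef_pos: [0.5399, 0.1533, 0.1328]
tool_rot: [0.166, 0.986, 0.0, -0.001]
ft_force: [-4.9, 2.8, -0.1]
grip_width: -0.0001
grasp_force: 2.3
```

```bash
python3 -c "
from h import *
st()"
```

```text
t 32.1667 local x,y,z mm [ 11.2  -12.25 132.82] toolx yaw 160.93 toolz [-1.2e-03  4.0e-04 -1.0e+00] F local [-5.57  0.99 -0.05] w -0.0001
```

The force rose to 5.6 N at the rigid on stop. Hold briefly, back off, lift, check.

apply_moves(steps=[[[0,0,0],[0,0,0],0],[[0,0,0],[0,0,0],0],[[0.05,0,0],[0,0,0],0],[[0.1,0,0],[0,0,0],0],[[0,0,-0.15],[0,0,0],0],[[0,0,-0.15],[0,0,0],0],[[0,0,-0.15],[0,0,0],0],[[0,0,0],[0,0,0],0]])

```text
clock: 32.83
eef_pos: [0.5162, 0.1639, 0.2302]
tool_rot: [0.166, 0.986, 0.003, 0.007]
ft_force: [1.3, 0.0, 1.4]
grip_width: 0.0002
grasp_force: 0.0
```

Run:
```python
from h import *
st(); im,d=camera("scene"); im2,d2=camera("side")
for n,i,dd,(x0,y0,x1,y1) in (("scene",im,d,(285,160,385,260)),("side",im2,d2,(190,215,290,315))):
    P=cloud(cal(n),dd)[y0:y1,x0:x1]; h=cv2.cvtColor(i,cv2.COLOR_RGB2HSV)[y0:y1,x0:x1]
    m=((h[...,0]<8)|(h[...,0]>172))&(h[...,1]>130)&(h[...,2]>60); L=np.stack([(P-O)@EX,(P-O)@EY,P[...,2]],-1)*1000
    m&=(abs(L[...,1]+12)<16)&(L[...,0]<80)&(L[...,2]>95); q=L[m]; print(n,len(q),np.median(q,0).round(1),q.max(0).round(1))
save("j.png",np.hstack([cv2.resize(im[150:270,275:395],(400,400),interpolation=cv2.INTER_CUBIC),cv2.resize(im2[200:320,180:300],(400,400),interpolation=cv2.INTER_CUBIC)]))
```

```text
t 32.8333 local x,y,z mm [-14.68  -9.99 230.17] toolx yaw 160.91 toolz [ 0.0146  0.0031 -0.9999] F local [1.25 0.45 1.36] w 0.0002
scene 46 [ 37.6 -17.9 134.3] [ 44.6  -1.4 140. ]
side 76 [ 28.   -7.6 128.7] [ 38.7   2.8 141.8]
```

View pics/j.png

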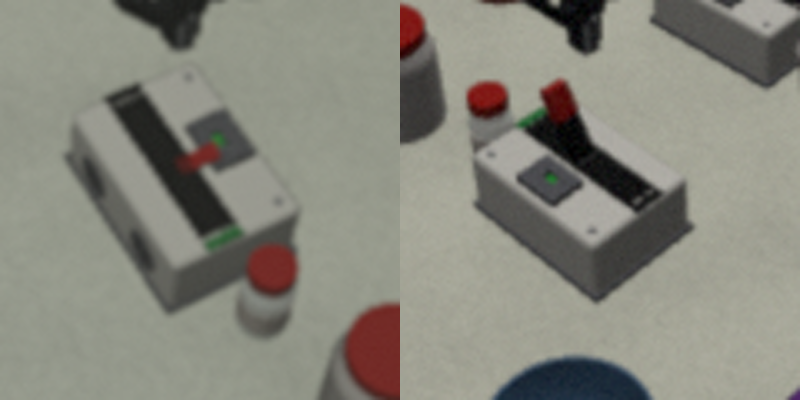

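The lever leans to on (crops (198,158) and (560,100); tip at about x 41 mm, z 140 mm, which matches 0.5 rad). The window is green, the jar is untouched and the gripper is clear, so I'm handing in.

```bash
python3 -c "
from h import *
print(bot.job_done())"
```

```text
the job is handed in; nothing more can be done
None
```

I reset the tripped cutout and handed the job in. The lever was pressed off with about 12.5 N until the window was all green, then thrown to its on stop (about 5.6 N) and left there. The other cutout and the kitchen things were not touched, and the judge returned no verdict.

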